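Rotate the model cars through the hold-down jig

TASK

The red car under the hinged hold-down bar is finished and the yellow car is next: lift the bar well up, and rearrange the cars so that the yellow car lies on the jig's bed, the red car on the red pad and the blue car on the blue pad, each centred, lengthwise and upright, with the white pad as the free spot on the way. Then lower the bar fully down over the yellow car. Never let a car tip over, and do not disturb the tall green bottle.

Things in the scene. Friction and masses are not known exactly. Their poses are not given: they have to be found in the camera images.
- red_car_mid (a point): Red scale-model car body, 98 mm long (its x axis points to the bonnet end), 42 mm wide (y), 34 mm high, about 120 g. Straight sides, 42 mm apart, from 5 to 21 mm above its underside; above them a narrower cabin (50 x 36 mm). Point: its centre, 17 mm above its underside. It starts on the jig's bed, under the bar.
- blue_car_mid (a point): Blue scale-model car body, 98 mm long (its x axis points to the bonnet end), 42 mm wide (y), 34 mm high, about 120 g. Straight sides, 42 mm apart, from 5 to 21 mm above its underside; above them a narrower cabin (50 x 36 mm). Point: its centre, 17 mm above its underside. It starts on the red pad.
- yellow_car_mid (a point): Yellow scale-model car body, 98 mm long (its x axis points to the bonnet end), 42 mm wide (y), 34 mm high, about 120 g. Straight sides, 42 mm apart, from 5 to 21 mm above its underside; above them a narrower cabin (50 x 36 mm). Point: its centre, 17 mm above its underside. It starts on the blue pad.
- red_pad: Flat plywood parking pad with a red top, 124 mm long (x) by 76 mm wide (y) by 8 mm thick, fixed to the bench. Origin at the centre of its underside, so its top is 8 mm above the origin. Final place of the red car.
- blue_pad: Flat plywood parking pad with a blue top, 124 mm long (x) by 76 mm wide (y) by 8 mm thick, fixed to the bench. Origin at the centre of its underside, so its top is 8 mm above the origin. Final place of the blue car.
- white_pad: Flat plywood parking pad with a plain white top, 124 mm long (x) by 76 mm wide (y) by 8 mm thick, fixed to the bench. Origin at the centre of its underside, so its top is 8 mm above the origin. Empty at the start; the free spot.
- jig_bed (a point): Centre of the jig's cork-coloured bed, on its top surface, 8 mm above the bench; a car lies along its x axis. Fixed plywood board, 130 mm (x) by 215 mm (y, -95 to +120). The bar's hinge axis runs along x at y = +97 mm, 41 mm above this point, between two lugs 46 mm high. The bar lies along y over the bed; when down its underside is 2 mm over a car's roof. Yellow car's final place.
- bar (a joint): Angle of the aluminium hold-down bar (16 mm wide, 10 mm thick): 0 = level, fully down; grows as its free end, on the jig's -y side, swings up; stop at 1.85 (leaning back, past upright at 1.57). A stiff hinge: the bar stays at any angle where it is left; about 1.5 N at the handle moves it.
- bar_grip (a point): Point to hold on the bar's black handle: a round rod 10 mm thick, 56 mm long, parallel to the hinge axis, sticking out from the bar's free end to the jig's -x side; it can be pinched from above and swung about the hinge with the gripper kept upright. On the rod's axis, 167 mm from the hinge axis, 40 mm to -x of the bar's centre line (rod end at 62 mm).
- thinner: Tall round green glass bottle, white cap, 42 mm in diameter, 95 mm high, loose on the far side of the bench; origin at the centre of its underside. A bystander, not to be disturbed.
Not all that is in view belongs to the job. Of the things like the part that bears red_car_mid, leave any that is purple or turquoise; of the rest the larger one is meant.

How it is judged:
On the way, in this order (a step that is already met when the one before it is completed fails the run):
1. the hold-down bar is lifted well up (past 1 rad) (value of joint bar above 1 rad), for 0.2 s.
2. the yellow car lies on the jig's bed (horizontal distance between yellow_car_mid and jig_bed below 0.015 m and z of yellow_car_mid in the frame of jig_bed between 0.013 and 0.023 m and angle between yellow_car_mid's own z axis and vertical below 0.1 rad and angle between the x axis of yellow_car_mid and the x axis of jig_bed, either way round below 0.26 rad), for 0.2 s.
At the end, for the whole second after the job is handed in: The yellow car lies on the jig's bed with the bar down over it (below 0.08 rad), the red car lies on the red pad and the blue car on the blue pad: each within 15 mm of the centre, within 15 degrees of lengthwise (either way round), upright, released and at rest (all of step 2 and horizontal distance between red_car_mid and red_pad below 0.015 m and z of red_car_mid in the frame of red_pad between 0.021 and 0.031 m and angle between each of red_car_mid, blue_car_mid's own z axis and vertical below 0.1 rad and angle between the x axis of red_car_mid and the x axis of red_pad, either way round below 0.26 rad and horizontal distance between blue_car_mid and blue_pad below 0.015 m and z of blue_car_mid in the frame of blue_pad between 0.021 and 0.031 m and angle between the x axis of blue_car_mid and the x axis of blue_pad, either way round below 0.26 rad and value of joint bar below 0.08 rad and linear speed of each of red_car, blue_car, yellow_car below 0.02 m/s); the robot touches nothing.
It fails at once if the red car is tipped over (more than 0.6 rad) (angle between red_car_mid's own z axis and vertical above 0.6 rad).
It fails at once if the blue car is tipped over (more than 0.6 rad) (angle between blue_car_mid's own z axis and vertical above 0.6 rad).
It fails at once if the yellow car is tipped over (more than 0.6 rad) (angle between yellow_car_mid's own z axis and vertical above 0.6 rad).
It fails at once if the green bottle is disturbed (moved more than 20 mm) (distance of thinner from where it was at the start of the episode above 0.02 m).
It also fails if it takes over 144 s, if anything falls off the work surface, if the arm or the gripper's body presses on something with over 40 N, if the wrist force passes 120 N, or if a joint passes its speed limit or range.

ROBOT

A 6-joint arm with a two-finger parallel gripper is mounted at the origin on the work surface. World frame = base frame: x ahead of the robot, y to its left, z up, the work surface at z = 0. Lengths are in m, angles in rad, forces in N, time in s.
With the tool pointing down it reaches from about 0.275 to 0.825 m from the base axis. Payload 4.9 kg.
Tool frame: the origin (TCP) lies midway between the tips of the shut fingers; the grasp point (between the pads) lies 19 mm behind it (grip_point_offset is the distance from the TCP to the grasp point, in m); z points along the fingers, y is the line along which they close (so a half turn about z gives the same grasp; the last joint's range is limited). The gripper opens to 85 mm and grips with 20 to 120 N. Pads are 22 mm wide; open, the fingers measure 114 mm over their backs; the gripper's body (76 mm by 85 mm) begins 54 mm behind the grasp point. The pads swing forward as they close: fully open they stand 13 mm farther back than shut.
Start: joints at [1.166, 0.326, -0.193, 1.052, 0, 1.437], TCP at [0.147, 0.53, 0.231] pointing down, gripper open.
Joint ranges: [-2.65, 2.65], [-0.97, 1.79], [-1.3, 1.35], [-1.93, 2.1], [-1.47, 1.37], [-3.14, 3.14]. Speed limits (rad/s): [2.57, 2.57, 3.14, 3.14, 3.14, 3.14].

INTERFACE

Orientations are given as a rotation vector (axis times angle).
In Python, from cell import * gives the robot as it stands. Calls block until the motion is done:
- movep(position, orientation): joint-space move of the TCP to a pose.
- move_l(position, velocity=0.15, rot=None, until_force=None): straight line of the TCP; rot=None keeps the orientation; velocity is the mean speed in m/s. With until_force (N) it stops when the force on the tool has changed by that much, and returns True; else False.
- set_joints(angles): joint-space move.
- let_go() and grab(newtons=None): open the fingers fully, or close them until they stop; newtons is the grip in N (None keeps the last).
- sleep(seconds).
- ik(position, orientation): joint angles nearest the present ones, or None.
- get_state(): the state.
- grab_frame(name): name is "scene" or "top"; returns a dict with "img" (400x640x3 uint8, red, green, blue), "fx", "fy", "cx", "cy" (pixels), "cam_to_world" (4x4, takes a point from camera to world coordinates). Camera axes: x right, y down, z forward; pixel columns grow to the right and rows downward; lengths in m; the calibration is good to about 2 mm. A picture is of the moment at which its call begins. There is no depth.
A pose or a line that the arm cannot do raises MotionError and nothing moves.
- sign_off(): hands the job in; it is judged then, once.
Trained networks look in the newest picture that a camera, given by its name, has taken for a name from the list of things; names that differ only in an ending like _2 or _b are one class to them, and where a whole thing is asked for, a point or a joint stands for the part that bears it (a point fixed in the world has none). Each returns a list of dicts, best first, with "score" (0 to 1); they miss things now and then, are a little off and sometimes report something else, mostly with a low value. They report only what shows in the picture. A call takes as long as a camera call. They do not tell look-alikes from the thing itself.
- spot_in(camera, name): "centre" ([column, row] in pixels, amid what is visible of it).
- silhouettes(camera, name): "mask" (400x640 bool, what is visible of it) and "centre" ([column, row] in pixels, amid what is visible of it).
- tip_of(camera, name): "centre" ([column, row] in pixels: a listed point, or the origin of a listed thing).
The state is a dict: "clock": time; "q": joint angles; "joint_velocities": joint speeds; "tau": joint torques, N m; "position": TCP position; "eef_rot": TCP orientation; "contact_force": force on the tool from outside, world axes, zero at the start; "wrist_torque": the same for the moment, N m; "finger_gap": opening from 0.0 (shut) to 1.0 (fully open); "grasp_force": force on a finger pad.
Only numpy, scipy, OpenCV 4.12 (cv2) and the standard library are available. Lean on these libraries where they do the work, as an engineer would, in place of code of your own. Each camera call takes 0.05 s, during which the arm holds its last target. There are 200 camera calls.

## Working session

There is one attempt and no reset: what is moved stays moved. The work goes in short steps, each a Python script; the robot and the scene stay as the last script left them, time stands still between calls to the robot, and variables do not carry over. Pictures are saved under pics/ and viewed, at most 14 in all, crops included, and the job is handed in when it is done.

```bash
ls; mkdir -p pics; python3 - <<'E'
from cell import *
import cv2, numpy as np
for c in ("scene","top"):
    f=grab_frame(c); cv2.imwrite(f"pics/{c}0.png",f["img"][:,:,::-1]); print(c,f["fx"],f["fy"],f["cx"],f["cy"]); print(np.round(f["cam_to_world"],3))
    for n in "red_car_mid blue_car_mid yellow_car_mid red_pad blue_pad white_pad jig_bed bar_grip thinner".split():
        print(n,[(np.round(d["centre"],1).tolist(),round(d["score"],2)) for d in tip_of(c,n)])
print(get_state())
E
```

```text
pics
scene 434.1377633741178 434.1377633741178 312.8383658501867 209.20788499754073
[[ 0.836  0.292 -0.464  1.154]
 [ 0.548 -0.465  0.695 -0.863]
 [-0.013 -0.836 -0.549  0.767]
 [ 0.     0.     0.     1.   ]]
red_car_mid [([340.3, 193.4], 0.54), ([387.1, 202.8], 0.54), ([410.9, 181.0], 0.5), ([294.0, 182.8], 0.49)]
blue_car_mid [([206.7, 291.0], 0.76)]
yellow_car_mid [([262.4, 258.0], 0.96)]
red_pad [([205.5, 297.6], 0.68), ([204.7, 290.7], 0.62)]
blue_pad [([269.8, 270.2], 0.69)]
white_pad [([291.4, 240.2], 0.81)]
jig_bed [([344.8, 194.5], 0.61)]
bar_grip [([267.0, 271.2], 0.67), ([327.5, 195.6], 0.65)]
thinner [([379.5, 235.6], 0.57)]
top 407.93818439742745 407.93818439742745 315.5177083029428 197.39225996641892
[[ 0.093 -0.975  0.203  0.367]
 [-0.996 -0.09   0.024  0.009]
 [-0.005 -0.204 -0.979  1.08 ]
 [ 0.     0.     0.     1.   ]]
red_car_mid [([184.9, 143.3], 0.97), ([249.9, 272.8], 0.82), ([238.4, 148.7], 0.56), ([248.6, 201.8], 0.55)]
blue_car_mid [([470.3, 244.9], 0.64)]
yellow_car_mid [([401.6, 217.6], 0.66)]
red_pad [([462.6, 243.9], 0.96)]
blue_pad [([402.6, 217.5], 0.56)]
white_pad [([345.3, 219.3], 0.6)]
jig_bed [([246.5, 204.0], 0.91)]
bar_grip [([273.3, 215.2], 0.76)]
thinner [([299.5, 142.5], 0.8)]
{'clock': 1.0, 'q': array([ 1.16578618e+00,  3.26174305e-01, -1.92587154e-01,  1.05199820e+00,
       -2.56131108e-05,  1.43663113e+00]), 'joint_velocities': array([-0.00015887, -0.00086941, -0.0002076 , -0.00065142, -0.00019316,
       -0.00200764]), 'tau': array([ 6.14865749e-04, -4.43336570e+01,  2.62760496e+01,  1.07155473e-03,
       -1.02201750e-04,  1.62278519e-05]), 'position': array([0.14713836, 0.52997961, 0.23129973]), 'eef_rot': array([4.24138421e-01, 3.11279529e+00, 4.47948655e-05]), 'contact_force': array([ 0.19056138,  0.5124486 , -0.94359981]), 'wrist_torque': array([-0.01945152,  0.00019821,  0.01427137]), 'grasp_force': 0.0, 'finger_gap': 0.9991403078886574}
```

View pics/scene0.png

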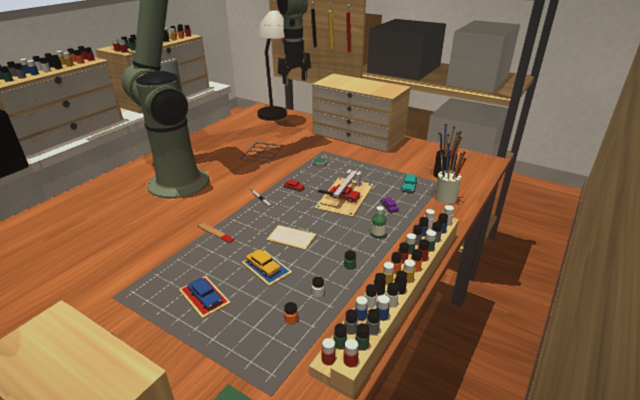

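View pics/top0.png

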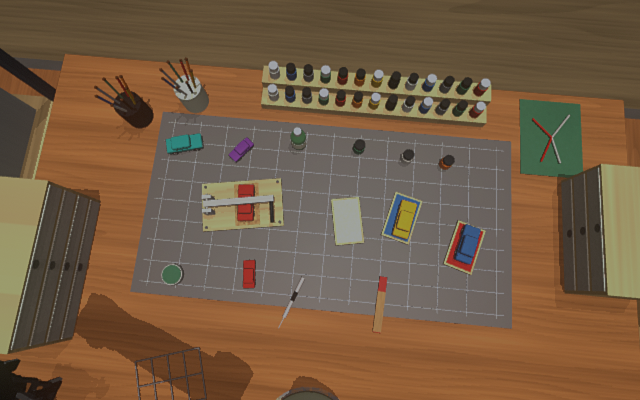

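Candidates for the red car in the top view: the red one under the bar (246,203), a smaller red one (249,273), the purple one (241,149) and the turquoise one (184,143). Purple and turquoise are ruled out, and the larger red one lies on the jig's bed under the bar, so it is the one meant. I'll check that in a crop and measure.

```bash
cat > h.py <<'E'
from cell import *
import cv2, numpy as np
def ray(f,uv):
    T=np.array(f["cam_to_world"]); d=T[:3,:3]@np.array([(uv[0]-f["cx"])/f["fx"],(uv[1]-f["cy"])/f["fy"],1.]); return T[:3,3],d/np.linalg.norm(d)
def onplane(f,uv,z):
    o,d=ray(f,uv); return (o+d*(z-o[2])/d[2])
def tri(fa,a,fb,b):
    o1,d1=ray(fa,a);o2,d2=ray(fb,b)
    s,t=np.linalg.lstsq(np.c_[d1,-d2],o2-o1,rcond=None)[0]; p,q=o1+s*d1,o2+t*d2
    return (p+q)/2,np.linalg.norm(p-q)
def rect(f,mask,z):
    m=mask.astype(np.uint8); m=m.copy(); c=max(cv2.findContours(m,cv2.RETR_EXTERNAL,cv2.CHAIN_APPROX_NONE)[0],key=cv2.contourArea)
    P=np.array([onplane(f,p,z)[:2] for p in cv2.convexHull(c)[:,0]])*1000
    (cx,cy),(w,h),a=cv2.minAreaRect(P.astype(np.float32))
    if h>w: w,h,a=h,w,a+90
    a=(a+90)%180-90
    return np.round([cx,cy,w,h,a],1)   # mm, deg of long axis
def best(c,n,fn=tip_of,**k): return fn(c,n)
E
python3 - <<'E'
from h import *
F={c:grab_frame(c) for c in("scene","top")}
im=F["top"]["img"][110:300,160:330,::-1]; cv2.imwrite("pics/crop.png",cv2.resize(im,None,fx=3,fy=3,interpolation=cv2.INTER_CUBIC))
for n in "red_car_mid blue_car_mid yellow_car_mid red_pad blue_pad white_pad jig_bed bar_grip thinner".split():
    A=tip_of("scene",n);B=tip_of("top",n)
    L=[(np.round(p*1000).tolist(),round(e*1000,1)) for a in A for b in B for p,e in [tri(F["scene"],a["centre"],F["top"],b["centre"])] if e<.012]
    print(n,L)
    z={"car":.02,"pad":.008}.get(n.split("_mid")[0][-3:],.008)
    for c in("top","scene"):
        for s in silhouettes(c,n)[:5]:
            if s["mask"].sum()>30: print("  ",c,np.round(s["centre"]),round(s["score"],2),s["mask"].sum(),rect(F[c],s["mask"],z))
E
```

```text
red_car_mid [([556.0, 207.0, 35.0], np.float64(3.1)), ([372.0, 190.0, 7.0], np.float64(3.2)), ([709.0, 411.0, 21.0], np.float64(6.3))]
   top [247. 204.] 0.87 501 [531.1 215.2  46.1  45.    7.1]
   top [250. 274.] 0.86 302 [372.5 185.8  68.3  30.9   7. ]
   top [183. 144.] 0.72 618 [701.9 407.9 101.7  53.7 -77.8]
   top [238. 148.] 0.72 286 [699.1 247.5  68.4  34.1 -37.2]
   scene [348. 196.] 0.73 195 [576.4 223.8  77.2  58.1 -88.5]
   scene [389. 204.] 0.7 172 [713.6 233.6  83.5  42.1 -39.4]
   scene [409. 181.] 0.51 188 [709.9 396.9 121.8  38.7 -74.5]
   scene [292. 186.] 0.46 145 [382.3 168.5  78.   52.7 -24.1]
blue_car_mid [([504.0, -369.0, 28.0], np.float64(6.3))]
   top [467. 242.] 0.6 686 [ 499.6 -367.1  103.3   48.4  -17.2]
   scene [205. 294.] 0.77 589 [ 499.3 -369.3  110.6   48.8  -15.2]
   scene [345. 186.] 0.21 234 [506.1 277.1 189.3  73.5 -85.2]
yellow_car_mid [([543.0, -202.0, 23.0], np.float64(2.9))]
   top [402. 216.] 0.63 622 [ 549.8 -202.3   99.9   45.4  -13.3]
   scene [263. 261.] 0.93 491 [ 550.6 -201.7  106.4   57.1  -11.8]
red_pad [([491.0, -366.0, -3.0], np.flo
[... 386 characters left out ...]
p [342. 218.] 0.56 1314 [534.  -54.9 124.3  77.6  10.9]
   scene [290. 238.] 0.9 772 [538.5 -60.2 128.6  86.9  10.1]
   scene [202. 307.] 0.5 523 [ 500.6 -370.7  129.6   77.3  -18. ]
jig_bed [([554.0, 215.0, 22.0], np.float64(9.0))]
   top [238. 204.] 0.58 3403 [550.6 229.5 216.2 133.1 -80.2]
   scene [348. 199.] 0.56 1392 [537.8 248.6 291.4 163.9 -79. ]
bar_grip [([532.0, 140.0, 43.0], np.float64(11.0))]
   top [248. 201.] 0.68 561 [537.6 238.7 187.9  73.5 -83.5]
   scene [342. 190.] 0.54 235 [498.  294.6 195.2  74.6 -86.8]
thinner [([745.0, 88.0, 4.0], np.float64(5.6))]
   top [298. 138.] 0.86 288 [750.   98.7  61.4  44.4   5.6]
   scene [379. 224.] 0.88 361 [718.7 144.6 167.   42.1 -64.7]
```

View pics/crop.png

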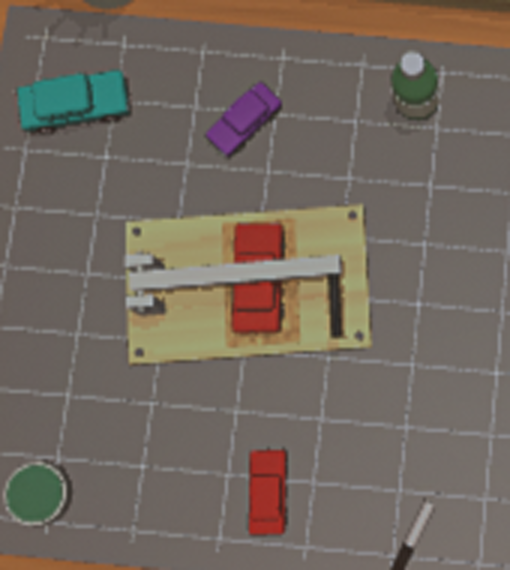

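The crop confirms it: the full-size red car lies crosswise under the bar on the jig (crop 257,278). The small red one (267,492) and the purple and turquoise ones are distractors. The top-view pad sizes match the given sizes, and the car centres from the two views agree at z≈0.02. Next I'll check the handle and lift the bar.

```bash
cat >> h.py <<'E'
from scipy.spatial.transform import Rotation as Ro
def rv(deg):
    "tool down, closing axis at heading deg"
    a=np.radians(deg); return Ro.from_matrix(np.c_[[-np.sin(a),np.cos(a),0],[np.cos(a),np.sin(a),0],[0,0,-1]]).as_rotvec()
def rot_for(p,deg):
    c=[(abs(q[5]),k) for k in (deg,deg+180) if (q:=ik(p,rv(k))) is not None]
    return rv(min(c)[1])
JA=9.8; JB=np.array([.5527,.2172,.008])
def jig(x,y,z=0):
    a=np.radians(JA); return JB+[x*np.cos(a)-y*np.sin(a),x*np.sin(a)+y*np.cos(a),z]
def handle(th): return jig(-.040,.097-.167*np.cos(th),.041+.167*np.sin(th))
def st():
    s=get_state(); print("t",round(s["clock"],1),"p",np.round(s["position"],4),"gap",round(s["finger_gap"],3),"gf",round(s["grasp_force"],1),"F",np.round(s["contact_force"],1)); return s
E
python3 - <<'E'
from h import *
f=grab_frame("top"); g=grab_frame("scene")
a=tip_of("top","bar_grip")[0]["centre"]; print(onplane(f,a,.049),handle(0))
for b in tip_of("scene","bar_grip"): print(tri(f,a,g,b["centre"]), onplane(g,b["centre"],.049))
print(onplane(f,tip_of("top","jig_bed")[0]["centre"],.008),JB, onplane(g,tip_of("scene","jig_bed")[0]["centre"],.008))
# handle rod by dark pixels in the top view
im=f["img"]; m=(im.max(2)<45)
m2=np.zeros_like(m); m2[190:225,262:282]=m[190:225,262:282]
print(m2.sum(), rect(f,m2,.049))
m=silhouettes("top","jig_bed")[0]["mask"]; print(rect(f,m,.008))
for th in(0,.5,1,1.5,1.75): 
    h=handle(th)-[0,0,.019]; print(th,np.round(h,3),[None if (q:=ik(h,rv(JA+90+k))) is None else np.round(q,2) for k in(0,180)])
E
```

```text
[0.53044186 0.13447667 0.049     ] [0.52519835 0.14141307 0.049     ]
(array([0.5303351 , 0.1343984 , 0.05023562]), np.float64(0.00022597959500046945)) [0.529326   0.13622039 0.049     ]
[0.56025799 0.21556714 0.008     ] [0.5527 0.2172 0.008 ] [ 0.51338075 -0.37848471  0.008     ]
2 [555.8 149.6   2.6   0.    6.6]
[552.  229.3 215.  130.4 -80.6]
0 [0.525 0.141 0.03 ] [array([ 0.13,  0.53, -0.45,  0.58,  0.  , -0.04]), array([ 0.13,  0.53, -0.45,  0.58,  0.  ,  3.1 ])]
0.5 [0.522 0.162 0.11 ] [array([ 0.17,  0.43, -0.37,  0.77,  0.  , -0.01]), array([ 0.17,  0.43, -0.37,  0.77,  0.  ,  3.14])]
1 [0.512 0.217 0.171] [array([ 0.27,  0.38, -0.27,  0.92,  0.  ,  0.1 ]), array([ 0.27,  0.38, -0.27,  0.92,  0.  , -3.04])]
1.5 [0.499 0.294 0.197] [array([ 0.41,  0.4 , -0.17,  1.  ,  0.  ,  0.23]), array([ 0.41,  0.4 , -0.17,  1.  ,  0.  , -2.91])]
1.75 [0.492 0.335 0.194] [array([ 0.47,  0.43, -0.13,  1.01,  0.  ,  0.3 ]), array([ 0.47,  0.43, -0.13,  1.01,  0.  , -2.84])]
```

```bash
sed -i 's/JA=9.8; JB=.*/JA=9.5; JB=np.array([.5538,.2170,.008])/' h.py; python3 - <<'E'
from h import *
f=grab_frame("top"); im=f["img"]; sub=im[198:226,262:284].max(2); print(sub[::3])
m=np.zeros((400,640),bool); m[200:226,264:282]=sub[2:,2:20]<60; print(m.sum(),rect(f,m,.049),handle(0))
m=np.zeros((400,640),bool); w=im[195:212,215:275]; m[195:212,215:275]=(w.min(2)>125)&(w.max(2)-w.min(2)<25); print(m.sum(),rect(f,m,.054))
E
```

```text
[[161 160 160 161 160 160 160 160 160 162 163 107 124 161 161 160 160 160
  162 163  92 106]
 [161 162 158 141 136 121 112  78  66  74  66  94 128 161 161 160 159 160
  162 162  93 107]
 [162 162 162 161 162 164 168  89  46  53  52 115 163 166 164 163 162 162
  164 165 134 110]
 [160 160 160 159 160 162 164 106  49  58  47  81 137 161 161 160 159 160
  160 162 147 111]
 [159 160 159 159 160 162 165 135  60  55  48  76 129 163 161 159 159 159
  159 161 162 123]
 [160 159 159 160 160 161 163 134  58  53  46  66 139 163 161 159 160 160
  160 162 164 103]
 [160 160 159 160 160 160 163 168  72  47  45  57 136 163 161 160 159 159
  160 162 163 105]
 [160 159 160 159 159 160 163 166  73  45  50  56 137 166 165 163 164 158
  162 167 166 102]
 [164 164 164 164 163 164 165 162 115  89  90 103 123 146 163 164 125  93
   90 147 166 128]
 [163 162 162 162 162 160 160 160 159 159 158 157 158 156 157 159 160 158
  147 146 145 131]]
55 [532.8 143.6  50.    7.1  10.6] [0.52590191 0.1413581  0.049     ]
341 [555.4 217.3 147.3  15.5 -79.9]
```

The rod's pixels in the top view agree with the jig model's handle to about 2 mm, so I'll lift the bar.

```bash
python3 - <<'E'
from h import *
D=np.array([0,0,.019]); R=rv(JA+90)
let_go()
h=handle(0)-D
movep(h+[0,0,.09],R); move_l(h,0.08,until_force=8); st()
grab(20); st()
for th in np.arange(.25,1.76,.25):
    move_l(handle(th)-D,0.12); 
    print(th,np.round(get_state()["contact_force"],1))
st(); let_go(); p=handle(1.75)-D
move_l(p+[0,0,.08],0.15); st()
movep([.40,.0,.3],rv(90))
f=grab_frame("top"); cv2.imwrite("pics/up.png",f["img"][100:320,150:520,::-1].repeat(2,0).repeat(2,1))
for n in "red_car_mid blue_car_mid yellow_car_mid".split():
    for s in silhouettes("top",n)[:4]: print(n,s["centre"],rect(f,s["mask"],.02))
for s in silhouettes("top","jig_bed")[:2]: print(rect(f,s["mask"],.008))
g=grab_frame("scene"); 
for s in silhouettes("scene","red_car_mid")[:4]: print("scene",s["centre"],rect(g,s["mask"],.02))
st()
E
```

```text
t 6.8 p [0.5264 0.1414 0.0305] gap 1.002 gf 0.0 F [-0.1 -0.1 -0.6]
t 7.5 p [0.526  0.1411 0.03  ] gap 0.103 gf 19.8 F [ 0.3 -1.  -0.6]
0.25 [-0.   4.3 -1. ]
0.5 [ 0.2  7.7 -4. ]
0.75 [ 0.7  7.8 -7.1]
1.0 [ 2.2  6.2 -7.5]
1.25 [ 2.1  3.5 -8.5]
1.5 [-0.4  0.5 -2.1]
1.75 [-1.7 -0.2  2.1]
t 11.0 p [0.4933 0.3357 0.1946] gap 0.108 gf 20.3 F [-1.7 -0.2  2.1]
t 12.4 p [0.4931 0.3353 0.2736] gap 1.001 gf 0.0 F [ 0.7 -0.7  0.4]
red_car_mid [182.9, 142.5] [704.6 406.8 100.3  52.6 -71.8]
red_car_mid [250.4, 204.9] [557.3 215.9  98.4  44.9   7.5]
red_car_mid [241.2, 147.1] [700.4 249.7  70.   33.6 -35.1]
red_car_mid [248.9, 272.0] [372.6 185.9  68.6  30.9   7. ]
blue_car_mid [466.6, 245.0] [ 499.4 -369.1   98.9   50.6  -16. ]
yellow_car_mid [403.9, 216.9] [ 549.8 -204.3   93.4   43.   -11.2]
[544.4 273.3 301.8 130.7 -80.6]
[ 501.6 -371.7   97.8   47.4  -16. ]
scene [409.1, 183.0] [710.9 397.7 122.8  43.5 -73.9]
scene [292.9, 183.3] [385.  174.6  74.8  58.6   9. ]
scene [386.7, 204.3] [712.2 233.6  81.4  44.1 -36.3]
scene [341.3, 194.8] [553.5 224.   99.6  84.3  12.2]
t 14.0 p [4.002e-01 4.000e-04 2.999e-01] gap 1.001 gf 0.0 F [-0.1  0.1 -0.1]
```

View pics/up.png

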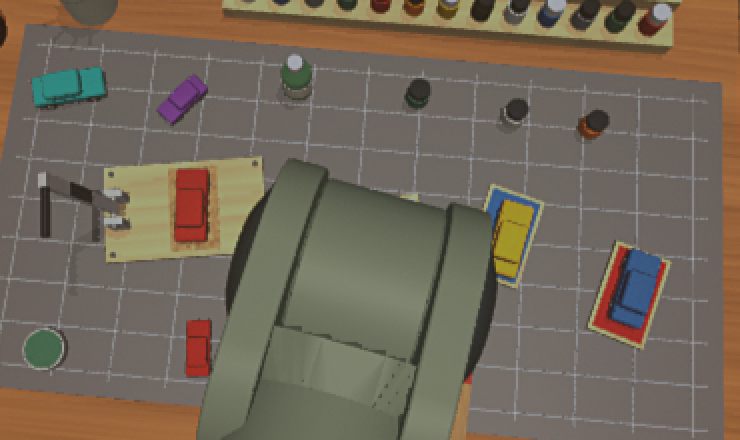

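The bar is up and leaning back, with its end at (45,180) in the picture. The red car (191,205) is uncovered on the cork strip. Next: red to the white pad, then yellow to the bed.

```bash
cat >> h.py <<'E'
PADS=dict(red=(.4925,-.3645,-17.1),blue=(.5563,-.1975,-13.9),white=(.534,-.0555,10.9),bed=(.5538,.2170,9.5))
def carry(src,dst,zg=.010,zh=.15):
    "src,dst: x,y,heading deg of the car's long axis"
    p=np.array([src[0],src[1],zg]); R=rot_for(p,src[2]+90); up=np.array([0,0,zh-zg])
    movep(p+up,R); print("down hit",move_l(p,.12,until_force=12)); grab(30); sleep(.2); s=st()
    if s["finger_gap"]<.3: raise SystemExit("no car in the grip")
    move_l(p+up,.15); st()
    d=np.array([dst[0],dst[1],zg+.001]); a=[k for k in (dst[2]+90,dst[2]+270)]
    R2=min((rv(k) for k in a),key=lambda r:(Ro.from_rotvec(R).inv()*Ro.from_rotvec(r)).magnitude())
    movep(d+up,R2); print("set hit",move_l(d,.10,until_force=10)); st()
    let_go(); move_l(d+up,.2); st()
def look(names=("red","blue","yellow")):
    f=grab_frame("top")
    for n in names:
        for s in silhouettes("top",n+"_car_mid")[:4]:
            r=rect(f,s["mask"],.02)
            if r[2]>88 and r[3]>35 and r[0]<650 and s["score"]>.3: print(n,np.round(s["centre"]),round(s["score"],2),r)
    return f
E
python3 - <<'E'
from h import *
carry((.5565,.2165,8.5),PADS["white"])
movep([.45,.25,.3],rv(100))
look()
E
```

```text
down hit False
t 17.2 p [0.5569 0.2167 0.0106] gap 0.483 gf 30.5 F [-0.9 -0.4  5.6]
t 18.3 p [0.5557 0.2163 0.1489] gap 0.483 gf 30.2 F [-0.3 -0.2 -2.5]
set hit False
t 20.9 p [ 0.5346 -0.0557  0.0116] gap 0.487 gf 30.2 F [ 0.7  0.5 -0.9]
t 22.3 p [ 0.5333 -0.0553  0.1501] gap 1.0 gf 0.0 F [-1.4 -0.6  0.5]
red [351. 222.] 0.67 [533.7 -53.8  98.   44.6  10.1]
blue [467. 244.] 0.97 [ 499.7 -367.1  101.4   49.8  -15.9]
yellow [402. 220.] 0.91 [ 550.  -201.7  100.1   45.6  -13.3]
```

```bash
python3 - <<'E'
from h import *
carry((.550,-.2018,-13.0),PADS["bed"])
movep([.42,-.06,.3],rv(90))
f=look(); s=silhouettes("top","blue_pad")[0]; print(rect(f,s["mask"],.008))
cv2.imwrite("pics/y.png",f["img"][100:320,150:520,::-1].repeat(2,0).repeat(2,1))
E
```

```text
down hit False
t 27.6 p [ 0.5503 -0.202   0.0105] gap 0.489 gf 31.5 F [-0.7 -0.7  5.5]
t 28.6 p [ 0.5492 -0.2014  0.1489] gap 0.479 gf 30.8 F [ 0.4 -0.8 -0.8]
set hit False
t 31.7 p [0.5545 0.2172 0.0117] gap 0.485 gf 30.7 F [ 0.6 -0.2 -1.9]
t 33.1 p [0.553  0.2168 0.1499] gap 1.001 gf 0.0 F [ 0.2 -0.2  0.3]
yellow [243. 205.] 0.94 [552.9 218.  101.5  42.8  10. ]Traceback (most recent call last):
  File "<stdin>", line 4, in <module>
IndexError: list index out of range
```

```bash
python3 - <<'E'
from h import *
movep([.40,.35,.32],rv(100))
f=look()
for n in("blue_pad","red_pad"):
    for s in silhouettes("top",n)[:1]: print(n,rect(f,s["mask"],.008))
carry((.4996,-.3672,-16.2),PADS["blue"])
movep([.40,.35,.32],rv(100))
f=look()
for s in silhouettes("top","red_pad")[:1]: print("red_pad",rect(f,s["mask"],.008))
st()
cv2.imwrite("pics/b.png",f["img"][100:320,150:520,::-1].repeat(2,0).repeat(2,1))
E
```

```text
red [351. 221.] 0.85 [535.  -54.8  93.8  43.2   7.1]
blue [466. 245.] 0.69 [ 499.2 -367.2  100.8   49.5  -16.7]
yellow [244. 203.] 0.67 [555.7 217.1 101.3  47.4   7.6]
blue_pad [ 554.2 -197.   126.2   77.5  -14.9]
down hit False
t 41.1 p [ 0.4999 -0.3674  0.0105] gap 0.487 gf 31.3 F [-0.4  0.9  4.9]
t 42.2 p [ 0.4989 -0.3666  0.1488] gap 0.484 gf 30.5 F [ 0.4  0.6 -1.9]
set hit False
t 44.5 p [ 0.5569 -0.1978  0.0117] gap 0.484 gf 30.5 F [-0.2  0.7 -1.4]
t 45.8 p [ 0.5556 -0.1971  0.15  ] gap 1.001 gf 0.0 F [-0.9  0.9  0.4]
red [351. 219.] 0.73 [534.8 -54.7  93.4  42.8   7.7]
blue [404. 215.] 0.85 [ 558.2 -198.4   99.2   44.5  -12.7]
yellow [246. 203.] 0.73 [554.4 217.2 100.2  45.3  10. ]
red_pad [ 492.5 -363.4  125.2   77.4  -15.9]
t 48.2 p [0.4003 0.3496 0.3198] gap 1.003 gf 0.0 F [-1.2 -1.1  0.1]
```

View pics/b.png

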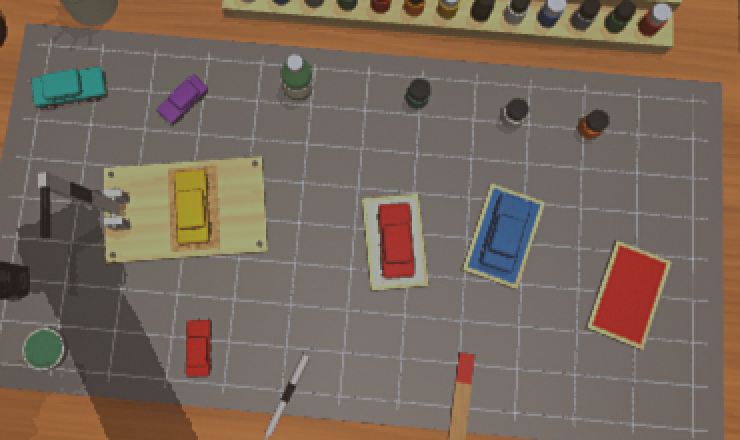

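The yellow car is on the cork bed (191,205), the blue car is centred on the blue pad (505,235) and the red pad is free (630,295). Now red to the red pad, then lower the bar.

```bash
python3 - <<'E'
from h import *
carry((.5345,-.0553,9.5),PADS["red"])
D=np.array([0,0,.019]); R=rv(JA+90); p=handle(1.75)-D
movep(p+[0,0,.1],R); print(move_l(p,.08,until_force=8)); grab(20); s=st()
if s["finger_gap"]>.2 or s["finger_gap"]<.05: raise SystemExit("handle?")
for th in list(np.arange(1.5,.1,-.25))+[0]:
    print(th,move_l(handle(th)-D,0.12,until_force=30),np.round(get_state()["contact_force"],1))
st(); let_go(); move_l(handle(0)-D+[0,0,.12],.12); st()
movep([.40,.35,.32],rv(100))
f=look(); g=grab_frame("scene")
cv2.imwrite("pics/e.png",f["img"][100:320,150:520,::-1].repeat(2,0).repeat(2,1))
cv2.imwrite("pics/es.png",cv2.resize(g["img"][140:330,160:440,::-1],None,fx=2.8,fy=2.8))
for n in("red_pad","blue_pad"):
    for s in silhouettes("top",n)[:1]: print(n,rect(f,s["mask"],.008))
E
```

```text
down hit False
t 51.9 p [ 0.5348 -0.0555  0.0106] gap 0.483 gf 30.8 F [-1.2  0.9  5.3]
t 53.0 p [ 0.5337 -0.0551  0.149 ] gap 0.485 gf 30.4 F [-0.4 -0.2 -1.9]
set hit False
t 55.7 p [ 0.493  -0.365   0.0117] gap 0.484 gf 30.4 F [ 0.6  0.8 -1.7]
t 57.1 p [ 0.4919 -0.3639  0.1499] gap 1.0 gf 0.0 F [-0.4  0.4 -0.7]
False
t 61.7 p [0.4935 0.3354 0.1944] gap 0.104 gf 20.3 F [-0.3 -0.1  0.6]
1.5 False [-1.  -0.8  2.7]
1.25 False [-0.8 -0.5  2.6]
1.0 False [ 0.7  1.1 -0.7]
0.75 False [-0.2  2.  -2.6]
0.5 False [ 1.   2.9 -1.9]
0.25 False [ 0.2  2.1 -1. ]
0 False [-0.4 -1.5 -0.8]
t 65.2 p [0.5259 0.141  0.0304] gap 0.109 gf 21.6 F [-0.4 -1.5 -0.8]
t 67.0 p [0.5253 0.1413 0.1492] gap 1.003 gf 0.0 F [ 0.3 -0.1 -0.9]
red [468. 249.] 0.87 [ 491.8 -365.1   98.    47.3  -20.3]
blue [404. 217.] 0.91 [ 557.5 -197.3   97.7   43.   -13.5]
red_pad [ 491.6 -363.4  125.    78.6  -16.5]
blue_pad [ 555.1 -196.5  129.6   79.6  -15.6]
```

View pics/e.png

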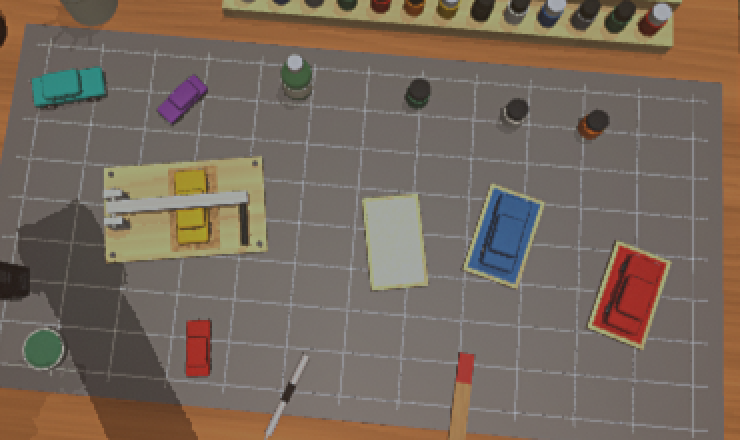

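View pics/es.png

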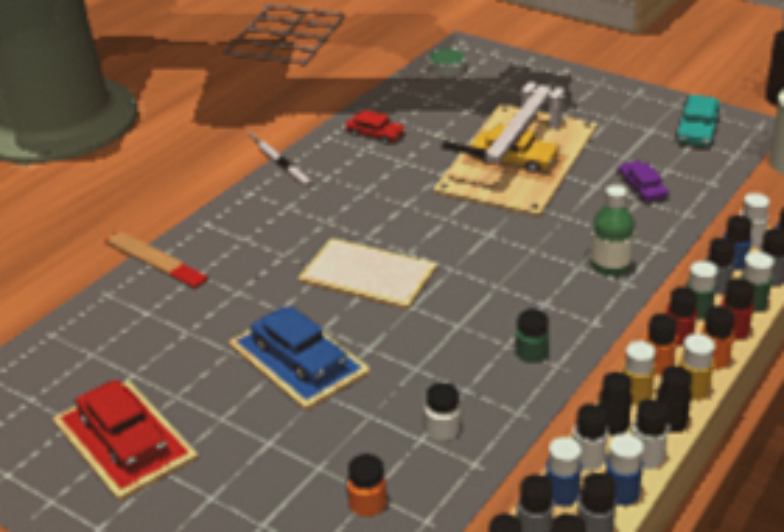

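The top view shows the bar level over the yellow car, with its end at (246,198) as at the start. Red is centred on the red pad (630,295), blue on the blue pad (505,235), and the bottle has not moved.

```bash
python3 -c "
from cell import *
print(sign_off())"
```

```text
the job is handed in; nothing more can be done
None
```

The job is handed in (no verdict was returned): the last pictures show the bar down over the yellow car on the jig's bed, the red and blue cars centred on their own pads, and the bottle where it started, at about 70 s of the 144 s allowed.

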